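# Sweep the offcuts off the carving board into the chip tray

## Task

Clear the carving board: with the fingers, sweep the three wooden offcuts (block, L-shaped piece, round slice) along the board and over its end into the empty chip tray, pushing them without picking any of them up. Leave the finished turned knob standing where it is on the board, and do not disturb the gouges in the other tray or the mallet.

Things in the scene. Friction and masses are not known exactly. Their poses are not given: they have to be found in the camera images.
- board: Thick flat wooden carving board, fixed to the bench, 240 mm along its own x, 260 mm along its own y, 50 mm thick: its top is 50 mm above the bench. Origin: centre of its underside, on the bench. Its own x points roughly away from the robot (within 0.2 rad); the trays lie against its two ends at its own +y and -y, so offcuts are swept along its y. No rim: things pushed over any edge fall off.
- chip_tray: The empty plywood chip tray, fixed to the bench, 250 mm along its own x, 120 mm along its own y, 40 mm high, walls and floor 5 mm, open on top; axes parallel to the board's. It stands with a long wall 1 mm from one end of the board (the board's +y end or its -y end, it varies), its rim 10 mm below the board's top, so that what is pushed over that end drops in. Origin: centre of its underside, 191 mm from the board's origin.
- tool_tray: A tray of the same size and wood as the chip tray, fixed against the opposite end of the board, with two carving gouges lying in it. Not for offcuts. Origin: centre of its underside.
- block: Wooden offcut on the board: a small rectangular block 34 x 26 x 20 mm (its own x, y, z), about 20 g, loose. Origin: its centre. It lies flat at any yaw.
- ell: Wooden offcut on the board: an L-shaped piece in a 36 x 36 mm square outline (legs 17 mm wide), 18 mm thick, about 20 g, loose. Origin: centre of the square outline, at mid thickness; the missing corner is at its own +x +y. It lies flat at any yaw.
- slice: Wooden offcut on the board: a round slice sawn off a dowel, 32 mm diameter, 18 mm thick, lying flat, about 20 g, loose. Origin: its centre.
- knob: Finished turned wooden knob of the same wood as the offcuts, standing on the board on its foot: 45 mm high, 30 mm greatest diameter with a narrow waist, about 35 g, loose. Origin: centre of its foot. To be left standing. The knob and the three offcuts lie in four lanes along the board's y, one in each, 58 mm apart in the board's x (about -87, -29, +29, +87 mm, which is in which varies), each within 55 mm of the board's middle in y.
- gouge0: Carving gouge with dark handle, 200 mm long, lying along the tool tray (its highest part 27 mm above the bench). Origin: under its middle. Bystander.
- gouge1: A second carving gouge with a wider blade, same length and height, beside the first in the tool tray. Origin: under its middle. Bystander.
- mallet: Dark wooden mallet lying on the bench at the robot's left, past the tray on that side, its handle towards the robot: head 130 x 70 x 75 mm high, handle along its own -x, 285 mm long in all. Origin: under the middle of its head. Bystander.

How it is judged:
At the end, for the whole second after the job is handed in: All three offcuts lie at rest (slower than 0.03 m/s) inside the outline of the chip tray with their centres below 45 mm above the bench; the knob stands (tilt under 0.25 rad) within 12 mm of where it was; gouges and mallet are within 30 mm of where they were (x of block in the frame of chip_tray between -0.125 and 0.125 m and y of block in the frame of chip_tray between -0.06 and 0.06 m and height (world z) of each of block, ell, slice below 0.045 m and linear speed of each of block, ell, slice below 0.03 m/s and x of ell in the frame of chip_tray between -0.125 and 0.125 m and y of ell in the frame of chip_tray between -0.06 and 0.06 m and x of slice in the frame of chip_tray between -0.125 and 0.125 m and y of slice in the frame of chip_tray between -0.06 and 0.06 m and distance of knob from where it was at the start of the episode below 0.012 m and angle between knob's own z axis and vertical below 0.25 rad and distance of each of gouge0, gouge1, mallet from where it was at the start of the episode below 0.03 m); the robot touches nothing.
It fails at once if an offcut is lifted (its centre more than 85 mm above the bench, 35 mm above the board's top) (height (world z) of any of block, ell, slice above 0.085 m).
It fails at once if the knob is pushed away by more than 12 mm or tipped over (distance of knob from where it was at the start of the episode above 0.012 m or angle between knob's own z axis and vertical above 0.25 rad).
It fails at once if a gouge or the mallet is moved by more than 30 mm (distance of any of gouge0, gouge1, mallet from where it was at the start of the episode above 0.03 m).
It also fails if it takes over 72 s, if anything falls off the work surface, if the arm or the gripper's body presses on something with over 40 N, if the wrist force passes 120 N, or if a joint passes its speed limit or range.

## Robot

A 6-joint arm with a two-finger parallel gripper is mounted at the origin on the work surface. World frame = base frame: x ahead of the robot, y to its left, z up, the work surface at z = 0. Lengths are in m, angles in rad, forces in N, time in s.
With the tool pointing down it reaches from about 0.35 to 1 m from the base axis. Payload 7.1 kg.
Tool frame: the origin (TCP) lies between the finger pads; the fingertips stand 22 mm ahead of it and the grasp point (between the pads) lies 3 mm ahead of it; x points along the fingers, y is the direction in which the jaws open and shut, and the axes are right-handed (so a half turn about x gives the same grasp; the last joint's range is limited). The gripper opens to 85 mm and grips with 20 to 120 N. Pads are 22 mm wide; open, the fingers measure 114 mm over their backs; the gripper's body (76 mm by 85 mm) begins 54 mm behind the grasp point. The pads swing forward as they close: fully open they stand 13 mm farther back than shut.
Start: joints at [-1.354, 0.423, 1.63, -0, 1.089, -0.019], TCP at [0.146, -0.608, 0.253] pointing down, gripper open.
Joint ranges: [-3, 3], [-0.9, 2.11], [0.09, 2.58], [-1.31, 4.45], [0.11, 2.69], [-2.54, 2.54]. Speed limits (rad/s): [2.39, 2.39, 3.01, 3.14, 3.14, 3.14].

## Interface

Orientations are given as a rotation vector (axis times angle).
In Python, from rig import manip gives the robot as it stands. The module is installed in compiled form; this text tells all that it offers. Calls block until the motion is done:
- manip.move_to(position, orientation): joint-space move of the TCP to a pose.
- manip.servo_line(position, orientation=None, rate=0.15): straight line of the TCP; orientation=None keeps the orientation; rate is the mean speed in m/s.
- manip.set_joints(angles): joint-space move.
- manip.command_gripper(opening, f_grip=None): finger opening in m; f_grip is the grip in N (None keeps the last); returns when the fingers have stopped.
- manip.hold(seconds).
- manip.solve_ik(position, orientation): joint angles nearest the present ones, or None.
- manip.camera(name): name is "scene" or "side" or "wrist"; returns a dict with "image" (420x560x3 uint8, red, green, blue), "fx", "fy", "cx", "cy" (pixels), "cam_to_world" (4x4, takes a point from camera to world coordinates); the wrist camera has in their place "mount" (4x4, takes a point from camera to tool coordinates, whose origin is the TCP and whose axes are the tool frame's). Camera axes: x right, y down, z forward; pixel columns grow to the right and rows downward; lengths in m; the calibration is good to about 2 mm. A picture is of the moment at which its call begins: read the wrist's pose just before it. There is no depth.
A pose or a line that the arm cannot do raises manip.IKError and nothing moves.
- manip.sign_off(): hands the job in, once; it reports no verdict.
Readings, each from a call of its own:
- manip.get_time(): time.
- manip.get_joint_positions(): joint angles.
- manip.get_joint_vel(): joint speeds.
- manip.get_tau(): joint torques, N m.
- manip.get_position(): TCP position.
- manip.get_ee_rot(): TCP orientation.
- manip.get_contact_force(): force on the tool from outside, world axes, zero at the start.
- manip.get_torque(): the same for the moment, N m.
- manip.get_width(): finger opening in m.
Only numpy, scipy, OpenCV 4.12 (cv2) and the standard library are available. Lean on these libraries where they do the work, as an engineer would, in place of code of your own. Each camera call takes 0.05 s, during which the arm holds its last target.

## Working session

There is one attempt and no reset: what is moved stays moved. The work goes in short steps, each a Python script; the robot and the scene stay as the last script left them, time stands still between calls to the robot, and variables do not carry over. Pictures are saved under pics/ and viewed, and the job is handed in when it is done.

```bash
mkdir -p pics; python3 - <<'E'
from rig import manip
import cv2,numpy as np
for n in ["scene","side","wrist"]:
    c=manip.camera(n); cv2.imwrite(f"pics/{n}0.png",c["image"][:,:,::-1])
    print(n,c["fx"],c["fy"],c["cx"],c["cy"],np.round(c.get("cam_to_world",c.get("mount")),4).tolist())
print(manip.get_position(),manip.get_ee_rot(),manip.get_time(),manip.get_width())
E
```

```text
scene 438.5268255128596 438.5268255128596 272.9969733666716 200.2700494237867 [[0.6218, 0.6019, -0.5011, 1.0618], [0.7831, -0.4861, 0.3879, -0.2533], [-0.0101, -0.6336, -0.7736, 0.8494], [0.0, 0.0, 0.0, 1.0]]
side 514.1978716204101 514.1978716204101 281.5232864461861 213.59443177191008 [[0.9039, -0.2011, 0.3775, 0.211], [-0.4275, -0.4546, 0.7814, -0.6766], [0.0145, -0.8677, -0.4969, 0.5838], [0.0, 0.0, 0.0, 1.0]]
wrist 333.16061330971013 333.16061330971013 282.54075193076807 208.0433585104706 [[0.0006, -0.3068, 0.9518, -0.12], [1.0, -0.0001, -0.0007, -0.0007], [0.0003, 0.9518, 0.3068, -0.0784], [0.0, 0.0, 0.0, 1.0]]
[ 0.14595428 -0.60727759  0.25269672] [ 2.09679672  0.24965528 -2.09702529] 0.15 0.08535225175848354
```

View pics/scene0.png

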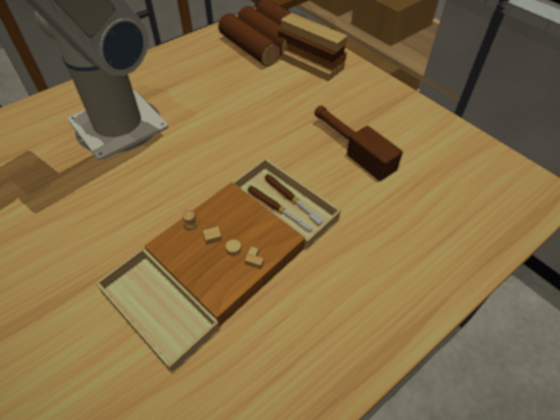

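View pics/side0.png

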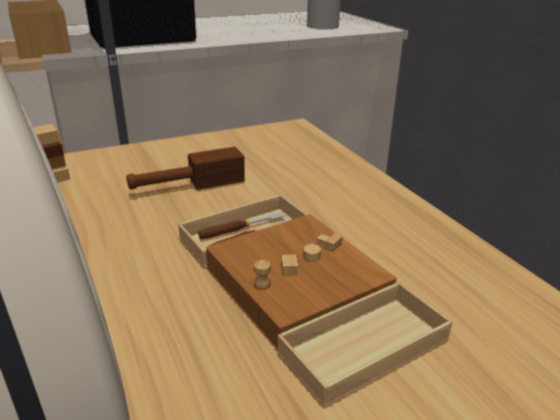

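The chip tray is at the board's -y end. The knob stands in the lane nearest the robot at scene (189,218), followed by the block (212,235), slice (233,246) and ell (255,257). I'll zoom in to measure them.

```bash
python3 - <<'E'
import cv2
a=cv2.imread("pics/scene0.png")[170:330,135:315]; cv2.imwrite("pics/sz.png",cv2.resize(a,None,fx=3.7,fy=3.7,interpolation=cv2.INTER_CUBIC))
a=cv2.imread("pics/side0.png")[205:335,200:400]; cv2.imwrite("pics/dz.png",cv2.resize(a,None,fx=4,fy=4,interpolation=cv2.INTER_CUBIC))
E
```

```text
(no output)
```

View pics/sz.png

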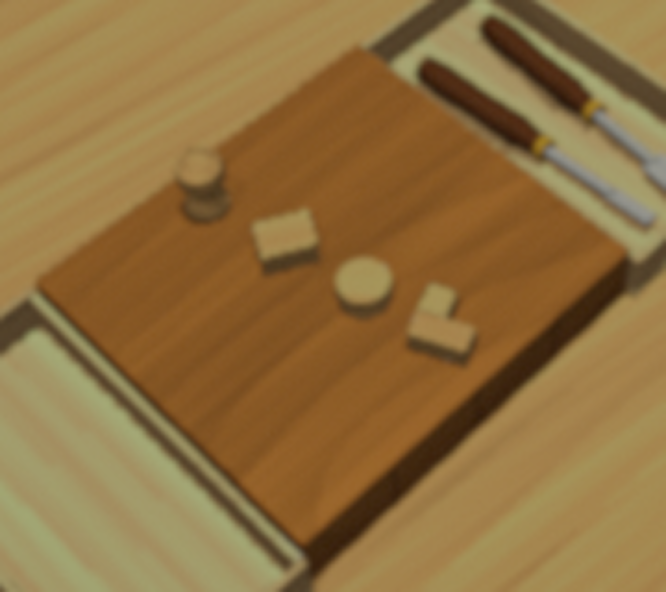

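View pics/dz.png

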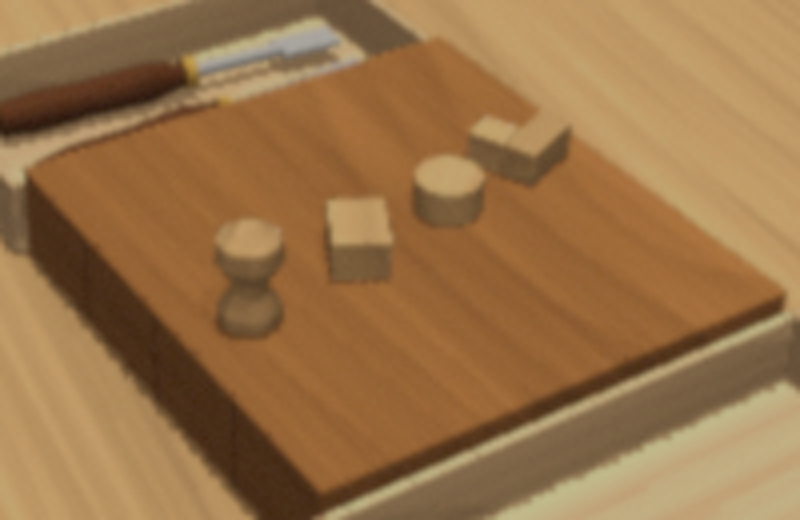

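```bash
cat > h.py <<'E'
import numpy as np
CAM={"scene":(438.527,272.997,200.27,np.array([[0.6218,0.6019,-0.5011,1.0618],[0.7831,-0.4861,0.3879,-0.2533],[-0.0101,-0.6336,-0.7736,0.8494]])),
"side":(514.198,281.523,213.594,np.array([[0.9039,-0.2011,0.3775,0.211],[-0.4275,-0.4546,0.7814,-0.6766],[0.0145,-0.8677,-0.4969,0.5838]]))}
def px(n,u,v,z):
    f,cx,cy,T=CAM[n]; d=T[:,:3]@np.array([(u-cx)/f,(v-cy)/f,1]); o=T[:,3]
    return (o+d*(z-o[2])/d[2])[:2]
E
python3 - <<'E'
from h import *
S=lambda p,z:px("scene",p[0]/3.7+135,p[1]/3.7+170,z)
D=lambda p,z:px("side",p[0]/4+200,p[1]/4+205,z)
cs=[S(p,.05) for p in [(38,285),(360,46),(627,254),(308,550)]]
cd=[D(p,.05) for p in [(322,497),(28,172),(437,38),(783,297)]]
for c in (cs,cd):
    print(np.round(c,4).tolist())
c=(np.array(cs)+np.array(cd))/2; m=c.mean(0)
yv=(c[1]-c[0]+c[2]-c[3]); xv=(c[2]-c[1]+c[3]-c[0]); print(np.linalg.norm(yv)/2,np.linalg.norm(xv)/2)
th=(np.arctan2(xv[1],xv[0])+np.arctan2(-yv[0],yv[1]))/2
R=np.array([[np.cos(th),-np.sin(th)],[np.sin(th),np.cos(th)]])
print("board",m,th)
for n,ps,pd,z in [("knobtop",(201,162),(250,238),.095),("knobbase",(206,205),(249,315),.055),("block",(284,235),(359,221),.07),("slice",(363,283),(449,180),.068),
 ("ellA",(408,332),(526,157),.068),("ellB",(476,332),(544,110),.068),("ellfar",(436,283),(487,117),.068)]:
    print(n,[np.round(f,4).tolist() for a in (S(ps,z),D(pd,z)) for f in (a,R.T@(a-m))])
E
```

```text
[[0.4724, -0.1503], [0.4375, 0.1052], [0.6728, 0.1335], [0.7091, -0.1186]]
[[0.4659, -0.1521], [0.4343, 0.1024], [0.6678, 0.136], [0.699, -0.1217]]
0.2571747307575631 0.236688213805243
board [ 0.5698451  -0.00820195] 0.13096772350355307
knobtop [[0.4886, -0.0402], [-0.0848, -0.0211], [0.4826, -0.0463], [-0.0915, -0.0264]]
knobbase [[0.4883, -0.0439], [-0.0855, -0.0247], [0.4825, -0.0451], [-0.0914, -0.0252]]
block [[0.5465, -0.0236], [-0.0252, -0.0123], [0.5447, -0.0218], [-0.0267, -0.0102]]
slice [[0.6018, -0.0062], [0.0319, -0.0022], [0.5971, -0.007], [0.0272, -0.0024]]
ellA [[0.6444, -0.0054], [0.0743, -0.007], [0.6383, -0.0048], [0.0683, -0.0056]]
ellB [[0.6683, 0.0243], [0.1018, 0.0194], [0.6667, 0.0271], [0.1007, 0.0224]]
ellfar [[0.628, 0.0264], [0.0622, 0.0267], [0.6388, 0.0327], [0.0737, 0.0316]]
```

```bash
cat >> h.py <<'E'
from rig import manip
from scipy.spatial.transform import Rotation as Ro
import cv2
th=0.131; m=np.array([0.5698,-0.0082]); c,s=np.cos(th),np.sin(th); R2=np.array([[c,-s],[s,c]])
def W(x,y,z): return np.append(m+R2@[x,y],z)
def ori(sg): 
    y=sg*np.array([c,s,0]); x=np.array([0,0,-1.]); return Ro.from_matrix(np.c_[x,y,np.cross(x,y)]).as_rotvec()
def snap(n,name): cv2.imwrite(f"pics/{name}.png",manip.camera(n)["image"][:,:,::-1])
def st(t=""): print(t,np.round(manip.get_position(),4),np.round(manip.get_contact_force(),1),round(manip.get_time(),2))
E
python3 - <<'E'
from h import *
print(np.round(Ro.from_rotvec(manip.get_ee_rot()).as_matrix(),3).tolist())
for sg in (1,-1):
    j=manip.solve_ik(W(.083,.068,.2),ori(sg)); print(sg,None if j is None else np.round(j,2))
E
```

```text
[[-0.0, 0.234, -0.972], [0.001, -0.972, -0.234], [-1.0, -0.001, -0.0]]
1 [ 0.09  0.52  1.62 -0.    1.01 -0.04]
-1 None
```

```bash
python3 - <<'E'
from h import *
o=ori(1)
manip.move_to(W(.083,.068,.2),o); manip.command_gripper(0.022); st("above")
snap("wrist","w1")
manip.servo_line(W(.083,.068,.085),o,0.12); st("down"); print(manip.get_width())
snap("side","d1")
snap("scene","s1")
E
```

```text
above [0.6432 0.0701 0.2   ] [ 0.1 -0.  -0.1] 3.73
down [0.6438 0.0701 0.0858] [0.1 0.  0.4] 4.89
0.022223098989613672
```

View pics/d1.png

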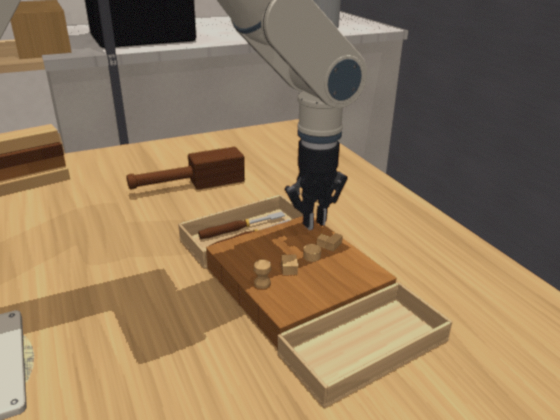

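View pics/w1.png

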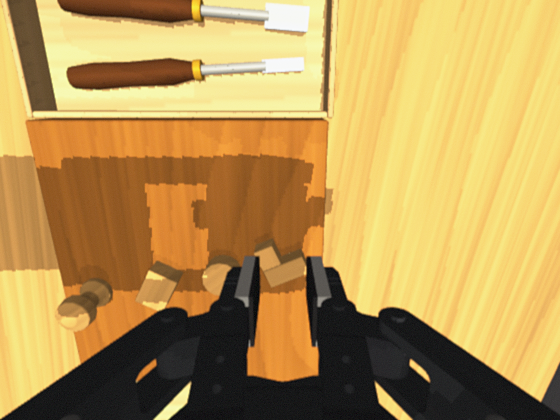

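The wrist view shows both fingers straddling the ell's lane, behind it and clear of the slice. Now I'll sweep the ell.

```bash
python3 - <<'E'
from h import *
o=ori(1)
manip.servo_line(W(.083,.068,.078),o,0.05); st("down")
manip.servo_line(W(.083,-.05,.078),o,0.08); st("mid"); snap("side","d2"); snap("scene","s2")
manip.servo_line(W(.083,-.155,.078),o,0.08); st("end"); snap("side","d3")
manip.servo_line(W(.083,-.155,.15),o,0.15); snap("side","d4");snap("scene","s4"); st()
a=np.hstack([cv2.resize(cv2.imread(f"pics/{n}.png")[150:400,180:460],(400,357)) for n in ("d2","d4")]);cv2.imwrite("pics/c1.png",a)
E
```

```text
down [0.6429 0.07   0.0777] [ 0.3 -0.5  1. ] 5.28
mid [ 0.6586 -0.0465  0.078 ] [-0.  -0.1 -0.9] 6.91
end [ 0.6723 -0.1505  0.078 ] [0.1 0.6 0.3] 8.47
 [ 0.6714 -0.1508  0.1486] [0.9 0.5 0.5] 9.26
```

View pics/c1.png

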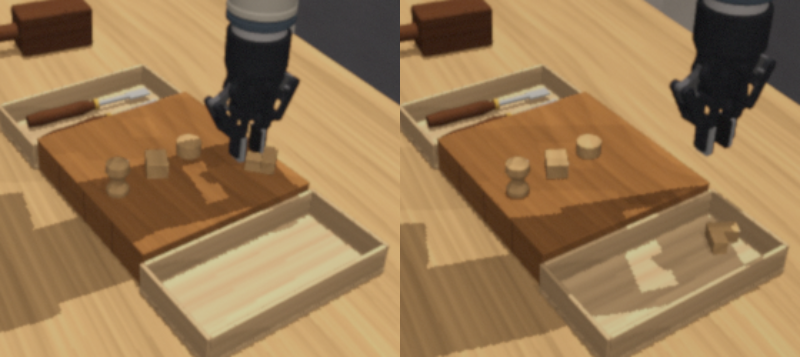

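The ell lies in the chip tray at about (720,235) in the right-hand panel, and the other pieces haven't moved. The slice is next.

```bash
python3 - <<'E'
from h import *
o=ori(1); x=.0295
manip.servo_line(W(x,.055,.15),o,0.15)
manip.servo_line(W(x,.055,.078),o,0.1); st("down")
manip.servo_line(W(x,-.05,.078),o,0.07); st("mid"); snap("side","d5")
manip.servo_line(W(x,-.155,.078),o,0.07); st("end")
manip.servo_line(W(x,-.155,.15),o,0.15); snap("side","d6");snap("scene","s6"); st()
manip.servo_line(W(-.022,.05,.15),o,0.15); manip.command_gripper(.012); snap("wrist","w6")
manip.servo_line(W(-.022,.05,.115),o,0.15); snap("side","d7");st()
a=np.hstack([cv2.resize(cv2.imread(f"pics/{n}.png")[150:400,180:460],(400,357)) for n in ("d6","d7")]);cv2.imwrite("pics/c2.png",a)
E
```

```text
down [0.5923 0.0502 0.0784] [-0.1  0.2 -0.2] 11.72
mid [ 0.6055 -0.0536  0.078 ] [ 0.1  0.4 -0.4] 13.37
end [ 0.6193 -0.1576  0.078 ] [-0.  -0.7 -0. ] 15.07
 [ 0.6184 -0.1577  0.1487] [-0.2 -0.4 -0.1] 15.8
 [0.5416 0.0385 0.1152] [-0.6 -0.2  0.6] 18.1
```

View pics/c2.png

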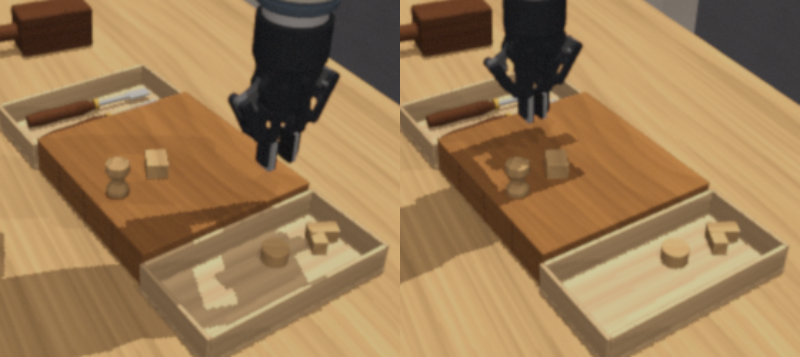

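View pics/w6.png

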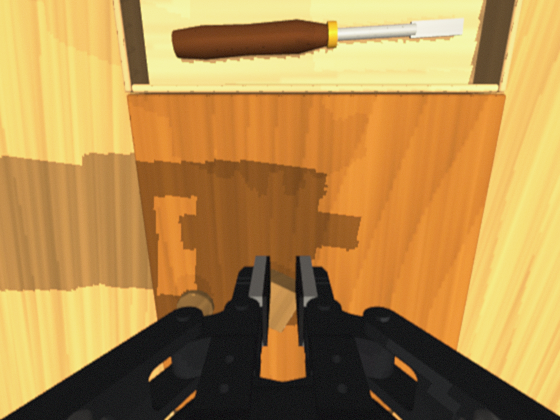

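The slice has dropped into the tray at about (675,252) in the right-hand panel. I'll sweep the block a bit higher for knuckle clearance over the knob, with the force checked at each step.

```bash
python3 - <<'E'
from h import *
o=ori(1); x=-.022
manip.servo_line(W(x,.05,.082),o,0.08); st("down")
for y in (.025,.005,-.015,-.04,-.08,-.12,-.155):
    manip.servo_line(W(x,y,.082),o,0.06); f=manip.get_contact_force()
    if y in(.005,-.04): snap("side",f"e{int(y*1000)}")
    st(y)
    if np.linalg.norm(f)>6: print("STOP"); break
else:
    manip.servo_line(W(x,-.155,.16),o,0.15)
    manip.servo_line(W(.1,-.25,.25),o,0.15)
snap("side","d8"); snap("scene","s8"); st()
a=np.hstack([cv2.resize(cv2.imread(f"pics/{n}.png")[150:400,180:460],(400,357)) for n in ("e-40","d8")]);cv2.imwrite("pics/c3.png",a)
a=cv2.imread("pics/s8.png")[170:370,90:350]; cv2.imwrite("pics/s8z.png",cv2.resize(a,None,fx=3,fy=3))
E
```

```text
down [0.5412 0.0385 0.0815] [ 0.2 -0.3  0.3] 18.66
0.025 [0.5448 0.0133 0.0821] [-0.4  0.5 -1.3] 19.23
0.005 [ 0.5473 -0.0062  0.082 ] [ 0.5  0.5 -0.2] 19.76
-0.015 [ 0.55   -0.0264  0.082 ] [-0.8 -0.  -0.4] 20.24
-0.04 [ 0.5531 -0.0508  0.082 ] [-0.6 -0.1  0.1] 20.86
-0.08 [ 0.5583 -0.0904  0.082 ] [-0.2  0.8  0.7] 21.68
-0.12 [ 0.5635 -0.1301  0.0819] [-0.1 -0.1 -0.9] 22.49
-0.155 [ 0.5681 -0.1649  0.0819] [-0.7  0.3 -1.1] 23.23
 [ 0.701  -0.2426  0.2495] [-0.4  0.8 -0.2] 25.33
```

View pics/c3.png

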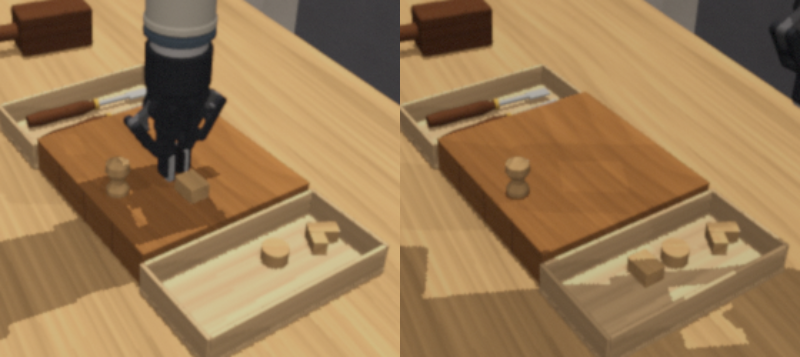

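View pics/s8z.png

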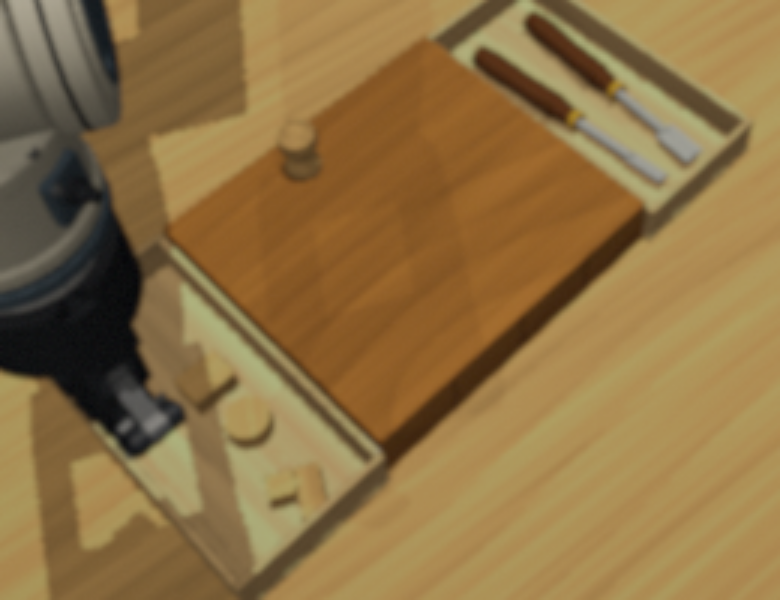

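All three offcuts are in the chip tray, in the zoomed scene view at block (208,378), slice (247,418) and ell (298,487). The knob stands at its original pixels, and the gouges and mallet look unmoved. I'm handing in.

```bash
python3 - <<'E'
from h import *
a=cv2.imread("pics/side0.png").astype(int);b=cv2.imread("pics/d8.png").astype(int)
print("knob diff",abs(a-b)[255:295,250:275].mean(),"mallet",abs(a-b)[145:190,125:245].mean())
manip.hold(0.5); manip.sign_off()
E
```

```text
knob diff 2.904333333333333 mallet 3.6162345679012344
the job is handed in; nothing more can be done
```

I swept the ell, the slice and the block over the board's -y end into the chip tray, one lane at a time, with the fingers partly closed. Nothing was picked up, and the arm finished clear of everything at about 26 s of the 72 s allowed.

In the last side and scene pictures, all three offcuts lie in the chip tray and the knob stands where it was. The gouges and mallet look unmoved. Comparing the side view with the first picture, the knob and mallet areas barely changed (mean difference about 3 to 4 grey levels). The force readings I took stayed within about 2 N.

I did not measure the pieces' final poses in numbers, so "in the tray" and "unmoved" rest on the pictures. No check failed or disagreed.

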